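Pack a graded set of amber rings in its case

TASK

Thread the amber rings that lie on the bench (four or five of them) onto the post of the open case in order of size, the largest at the bottom and the smallest on top, each fully home, and then put the white keeper collar over the post on top of them. With the whole stack in place, close the case's lid and press it shut until it snaps past its catch. Leave the raw amber lumps and the other things on the bench where they are.

Things in the scene. Friction and masses are not known exactly. Their poses are not given: they have to be found in the camera images.
- ring68: flat turned amber ring, outer diameter 68 mm, bore 20 mm, 8 mm thick, lying flat on the bench; origin at the centre of its underside, z up. May be absent.
- ring62: flat turned amber ring, outer diameter 62 mm, bore 20 mm, 8 mm thick, lying flat on the bench; origin at the centre of its underside, z up. May be absent.
- ring56: flat turned amber ring, outer diameter 56 mm, bore 20 mm, 8 mm thick, lying flat on the bench; origin at the centre of its underside, z up. May be absent.
- ring50: flat turned amber ring, outer diameter 50 mm, bore 20 mm, 8 mm thick, lying flat on the bench; origin at the centre of its underside, z up. May be absent.
- ring44: flat turned amber ring, outer diameter 44 mm, bore 20 mm, 8 mm thick, lying flat on the bench; origin at the centre of its underside, z up. May be absent.
- ring38: flat turned amber ring, outer diameter 38 mm, bore 20 mm, 8 mm thick, lying flat on the bench; origin at the centre of its underside, z up. May be absent.
- keeper: keeper collar: plain white plastic ring, outer diameter 30 mm, bore 20 mm, 14 mm tall, standing on the bench; origin at the centre of its underside, z up
- case: the grey open case, fixed to the bench: base 165 mm (x) by 160 mm (y) outside, walls 3 mm thick, rim 28 mm and inner floor 6 mm above the bench. Origin under its centre, on the bench; x points to the hinged far side, y runs along the hinge, z up. The post stands on its floor at x = -15 mm, y = 0.
- post_foot (a point): foot of the case's fixed upright steel post, where it meets the inner floor; axes as the case's. The post is 16 mm in diameter and 50 mm tall above the floor, its top 7 mm tapering to 9 mm.
- post_tip (a point): top centre of the post, 50 mm above post_foot
- lid_hinge (a point): middle of the lid's hinge line, on the rim of the far wall, 97.5 mm (in x) and 22 mm (in z) from post_foot; the hinge line runs along the case's y
- lid_front (a point): a pressing point on the outer top face of the lid, 25 mm in from its front edge, on the middle line; in the lid's frame, whose x, y, z equal the case's when shut, it lies 140 mm in -x and 40 mm in +z from the hinge. The front edge is 165 mm from the hinge.
- lid (a joint): angle of the translucent hollow lid (165 x 160 mm, 40 mm deep) in rad: 0 fully shut, 1.57 straight up, at most 1.95. It opens upward and away from the robot; its outer top face then faces the case's +x. A stiff hinge holds it where it is left. A sprung catch at the middle of the front stops it about 0.06 rad short of shut; some 10 N pressed down near the front edge snaps it past.
- lump_a: bystander: raw amber lump, about 36 mm across, 27 mm tall, origin under its centre
- lump_b: bystander: raw amber lump, about 30 mm across, 23 mm tall, origin under its centre
- loupe: bystander: black loupe, diameter 36 mm, 34 mm tall, origin under its centre
- dish: bystander: white dish, diameter 90 mm, 30 mm tall, origin under its centre
- cup: bystander: white plastic cup, diameter 66 mm, 75 mm tall, origin under its centre
Not all that is in view belongs to the job. Leave any turquoise look-alike of the ring56 alone.

How it is judged:
On the way, in this order (a step that is already met when the one before it is completed fails the run):
1. with the lid open, all the amber rings present are on the post, largest lowest, each resting flat on the floor or on the next larger ring (horizontal distance between each of ring68, ring62, ring56, ring50, ring44, ring38 and post_foot below 0.0045 m and angle between each of ring68, ring62, ring56, ring50, ring44, ring38's own z axis and vertical below 0.08 rad and z of each of ring68, ring62, ring56, ring50, ring44, ring38 in the frame of post_foot below 0.045 m and z of ring68 in the frame of post_foot below 0.003 m and (z of ring62 in the frame of post_foot below 0.003 m or distance between ring62 and ring68 below 0.0115 m) and z of each of ring62, ring56, ring50, ring44, ring38 in the frame of ring68 above 0.005 m and (z of ring56 in the frame of post_foot below 0.003 m or distance between ring56 and ring68 below 0.0115 m or distance between ring56 and ring62 below 0.0115 m) and z of each of ring56, ring50, ring44, ring38 in the frame of ring62 above 0.005 m and (z of ring50 in the frame of post_foot below 0.003 m or distance between ring50 and ring68 below 0.0115 m or distance between ring50 and ring62 below 0.0115 m or distance between ring50 and ring56 below 0.0115 m) and z of each of ring50, ring44, ring38 in the frame of ring56 above 0.005 m and (z of ring44 in the frame of post_foot below 0.003 m or distance between ring44 and ring68 below 0.0115 m or distance between ring44 and ring62 below 0.0115 m or distance between ring44 and ring56 below 0.0115 m or distance between ring44 and ring50 below 0.0115 m) and z of each of ring44, ring38 in the frame of ring50 above 0.005 m and (z of ring38 in the frame of post_foot below 0.003 m or distance between ring38 and ring68 below 0.0115 m or distance between ring38 and ring62 below 0.0115 m or distance between ring38 and ring56 below 0.0115 m or distance between ring38 and ring50 below 0.0115 m or distance between ring38 and ring44 below 0.0115 m) and z of ring38 in the frame of ring44 above 0.005 m and value of joint lid above 1 rad), for 0.2 s.
2. with the lid still open, the keeper collar is on the post, resting on the top ring (all of step 1 and horizontal distance between keeper and post_foot below 0.0045 m and angle between keeper's own z axis and vertical below 0.08 rad and (distance between keeper and ring68 below 0.0115 m or distance between keeper and ring62 below 0.0115 m or distance between keeper and ring56 below 0.0115 m or distance between keeper and ring50 below 0.0115 m or distance between keeper and ring44 below 0.0115 m or distance between keeper and ring38 below 0.0115 m) and z of keeper in the frame of ring68 above 0.005 m and z of keeper in the frame of ring62 above 0.005 m and z of keeper in the frame of ring56 above 0.005 m and z of keeper in the frame of ring50 above 0.005 m and z of keeper in the frame of ring44 above 0.005 m and z of keeper in the frame of ring38 above 0.005 m), for 0.2 s.
3. the lid is pressed shut past its catch (value of joint lid below 0.02 rad), for 0.2 s.
At the end, for the whole second after the job is handed in: All the amber rings present are on the post (within 4.5 mm of its axis, within 0.08 rad of flat), largest lowest, with no gaps in the stack (within 3 mm), the keeper collar on top of them, everything at rest, and the lid shut past its catch (below 0.02 rad) (horizontal distance between each of ring68, ring62, ring56, ring50, ring44, ring38, keeper and post_foot below 0.0045 m and angle between each of ring68, ring62, ring56, ring50, ring44, ring38, keeper's own z axis and vertical below 0.08 rad and z of each of ring68, ring62, ring56, ring50, ring44, ring38 in the frame of post_foot below 0.045 m and z of ring68 in the frame of post_foot below 0.003 m and (z of ring62 in the frame of post_foot below 0.003 m or distance between ring62 and ring68 below 0.0115 m) and z of each of ring62, ring56, ring50, ring44, ring38, keeper in the frame of ring68 above 0.005 m and (z of ring56 in the frame of post_foot below 0.003 m or distance between ring56 and ring68 below 0.0115 m or distance between ring56 and ring62 below 0.0115 m) and z of each of ring56, ring50, ring44, ring38, keeper in the frame of ring62 above 0.005 m and (z of ring50 in the frame of post_foot below 0.003 m or distance between ring50 and ring68 below 0.0115 m or distance between ring50 and ring62 below 0.0115 m or distance between ring50 and ring56 below 0.0115 m) and z of each of ring50, ring44, ring38, keeper in the frame of ring56 above 0.005 m and (z of ring44 in the frame of post_foot below 0.003 m or distance between ring44 and ring68 below 0.0115 m or distance between ring44 and ring62 below 0.0115 m or distance between ring44 and ring56 below 0.0115 m or distance between ring44 and ring50 below 0.0115 m) and z of each of ring44, ring38, keeper in the frame of ring50 above 0.005 m and (z of ring38 in the frame of post_foot below 0.003 m or distance between ring38 and ring68 below 0.0115 m or distance between ring38 and ring62 below 0.0115 m or distance between ring38 and ring56 below 0.0115 m or distance between ring38 and ring50 below 0.0115 m or distance between ring38 and ring44 below 0.0115 m) and z of each of ring38, keeper in the frame of ring44 above 0.005 m and (distance between keeper and ring68 below 0.0115 m or distance between keeper and ring62 below 0.0115 m or distance between keeper and ring56 below 0.0115 m or distance between keeper and ring50 below 0.0115 m or distance between keeper and ring44 below 0.0115 m or distance between keeper and ring38 below 0.0115 m) and z of keeper in the frame of ring38 above 0.005 m and value of joint lid below 0.02 rad and linear speed of each of ring68, ring62, ring56, ring50, ring44, ring38, keeper below 0.02 m/s); the robot touches nothing.
It fails at once if a raw amber lump is displaced by more than 80 mm (distance of any of lump_a, lump_b from where it was at the start of the episode above 0.08 m).
It fails at once if the loupe, dish or cup is displaced by more than 60 mm (distance of any of loupe, dish, cup from where it was at the start of the episode above 0.06 m).
Of ring68, ring62, ring56, ring50, ring44, ring38 only 4 to 5 are there at a start; the rules pass over those that are not, and their reading is None.
At some moment in a run one of ring68, ring62, ring56, ring50, ring44, ring38, keeper may be knocked a few centimetres aside while the robot is not near it.
It also fails if it takes over 210 s, if anything falls off the work surface, if the arm or the gripper's body presses on something with over 40 N, if the wrist force passes 120 N, or if a joint passes its speed limit or range.

ROBOT

A 6-joint arm with a two-finger parallel gripper is mounted at the origin on the work surface. World frame = base frame: x ahead of the robot, y to its left, z up, the work surface at z = 0. Lengths are in m, angles in rad, forces in N, time in s.
With the tool pointing down it reaches from about 0.425 to 0.95 m from the base axis. Payload 14.7 kg.
Tool frame: the origin (TCP) lies midway between the tips of the shut fingers; the grasp point (between the pads) lies 19 mm behind it; z points along the fingers, y is the line along which they close (so a half turn about z gives the same grasp; the last joint's range is limited). The gripper opens to 85 mm and grips with 20 to 120 N. Pads are 22 mm wide; open, the fingers measure 114 mm over their backs; the gripper's body (76 mm by 85 mm) begins 54 mm behind the grasp point. The pads swing forward as they close: fully open they stand 13 mm farther back than shut.
Start: joints at [1.225, 0.48, 1.596, -0, 1.065, -0.047], TCP at [0.191, 0.621, 0.231] pointing down, gripper open.
Joint ranges: [-2.75, 2.75], [-0.82, 2.05], [0.23, 2.67], [-1.56, 4.7], [0.09, 2.69], [-2.92, 2.92]. Speed limits (rad/s): [1.89, 1.89, 2.39, 3.01, 3.01, 3.01].

INTERFACE

Orientations are given as [roll, pitch, yaw] about the fixed x, y, z axes, in that order (R = Rz(yaw) Ry(pitch) Rx(roll)).
In Python, from rig import status, imaging, r gives the robot as it stands.
- The arm moves only by the tool step_arm, never from a script. Its argument "commands" is a list that holds one entry, the list of rows, each a list of 6 numbers: the shift along the tool's x, y, z in m, then the turn, a rotation vector about the tool's x, y, z in degrees. In form: [[[x, y, z, rx, ry, rz], ...]]. A call has 1 to 20 rows; each row shifts and turns the commanded pose from where the row before left it, along the tool's axes as they then stand; what a row does not reach is not made up. A row lasts 1/10 s, in which the tool goes at most 50 mm and 8.59 degrees, less where a joint would pass 70% of its speed; a pose out of reach is approached as far as the arm can. A call is refused whole if a number of a shift passes 0.05 or a number of a turn 8.59, either way. A call with a gripper value outside its range is refused whole. "jaw" is the finger opening in m, from 0 to 0.0854, set as the call begins (left out, the last holds). The fingers move at their own pace and stop on an object; "force" is the grip in N (left out, the last holds). Time passes only in rows, so rows that do not move let the fingers close. It gives the time, the measured TCP pose, the force, the opening and the grip force at its end, in the units of the state.
- status.sense(): the state, without advancing time (a new reading comes with each control period).
- imaging.camera(name): name is "scene" or "top" or "wrist"; returns the picture (420x560x3 uint8, red, green, blue); there is no depth.
- imaging.camera_params(name): a dict with "K" (3x3 intrinsics, pixels), "D" ([k1, k2, p1, p2, k3] as OpenCV has them; the pictures are not rectified), "extrinsics" (4x4, takes a point from world to camera coordinates); the wrist camera has in their place "tool_from_camera" (4x4, takes a point from camera to tool coordinates, whose origin is the TCP and whose axes are the flange's). Camera axes: x right, y down, z forward; pixel columns grow to the right and rows downward; lengths in m; the calibration is good to about 2 mm. A picture is of the moment at which its call begins: read the wrist's pose just before it. camera_params takes no time and is no camera call.
- r.hand_in(): hands the job in; it is judged then, once.
The state is a dict: "time_s": time; "joint_pos": joint angles; "qvel": joint speeds; "effort": joint torques, N m; "ee_pos": TCP position; "tcp_rot": TCP orientation; "force": force on the tool from outside, world axes, zero at the start; "ft_torque": the same for the moment, N m; "width": finger opening in m; "gripper_force": force on a finger pad.
Only numpy, scipy, OpenCV 4.12 (cv2) and the standard library are available. Lean on these libraries where they do the work, as an engineer would, in place of code of your own. Each camera call takes 0.05 s, during which the arm holds its last target. There are 200 camera calls.

## Working session

There is one attempt and no reset: what is moved stays moved. The work goes in short steps, Python scripts to look and compute and a tool call to move; the robot and the scene stay as the last step left them, time stands still between calls to the robot, and variables do not carry over. Pictures are saved under pics/ and viewed, at most 14 in all, crops included, and the job is handed in when it is done.

Besides the shell and the picture viewer there is one more tool, called after "Call:" by a JSON object that holds its "op" and its "data". step_arm: Moves the arm, as the interface text tells. Its arguments: {"type":"object","properties":{"commands":{"type":"array","items":{"type":"array","items":{"type":"array","items":{"type":"number"}}}},"jaw":{"type":"number"},"force":{"type":"number"}},"required":["commands"]}

```bash
mkdir -p pics; ls
python3 - <<'E'
from rig import status, imaging, r
import cv2, numpy as np, json
s=status.sense(); print(s)
for n in ["scene","top"]:
    im=imaging.camera(n); cv2.imwrite(f"pics/{n}0.png",im[:,:,::-1])
for n in ["scene","top","wrist"]:
    print(n,{k:np.round(v,4).tolist() for k,v in imaging.camera_params(n).items() if k!="name" and not isinstance(v,str)})
E
```

```text
pics
{'time_s': 0.0, 'joint_pos': array([ 1.22540753e+00,  4.80850377e-01,  1.59683111e+00,  5.39396309e-06,
        1.06513357e+00, -4.66017950e-02]), 'qvel': array([-2.19089706e-04, -1.36767626e-03,  8.27707370e-05,  2.24586019e-03,
       -3.81671716e-04, -7.02708451e-04]), 'effort': array([-4.95953762e-03, -9.50609064e+01, -4.30179048e+01, -3.29367622e-04,
        1.16641622e-02, -7.90016372e-06]), 'ee_pos': array([0.19117805, 0.62082938, 0.23067631]), 'tcp_rot': array([-3.14037179e+00, -6.16563444e-05,  2.84280300e+00]), 'force': array([ 0.2006038 , -0.14865439,  0.83912116]), 'ft_torque': array([-0.0102004 ,  0.03690544, -0.04172605]), 'gripper_force': 0.0, 'width': 0.08522881566031147}
scene {'K': [[526.1882, 0.0, 275.0262], [0.0, 526.1882, 211.3376], [0.0, 0.0, 1.0]], 'D': [-0.135, 0.0, 0.0, 0.0, 0.0], 'extrinsics': [[-0.7854, 0.6188, -0.0141, 0.4489], [0.4526, 0.5586, -0.695, -0.1758], [-0.4222, -0.5523, -0.7188, 1.3669], [0.0, 0.0, 0.0, 1.0]]}
top {'K': [[412.3987, 0.0, 280.6665], [0.0, 412.3987, 215.2409], [0.0, 0.0, 1.0]], 'D': [-0.0893, 0.0, 0.0, 0.0, 0.0], 'extrinsics': [[0.0158, -0.9999, 0.0021, -0.0267], [-0.9964, -0.016, -0.0834, 0.5392], [0.0834, -0.0008, -0.9965, 0.9384], [0.0, 0.0, 0.0, 1.0]]}
wrist {'K': [[346.2875, 0.0, 277.2855], [0.0, 346.2875, 198.8244], [0.0, 0.0, 1.0]], 'D': [-0.0713, 0.0, 0.0, 0.0, 0.0], 'tool_from_camera': [[0.0003, -0.9637, -0.2671, 0.0677], [1.0, 0.0004, -0.0003, 0.0006], [0.0004, -0.2671, 0.9637, -0.1429], [0.0, 0.0, 0.0, 1.0]]}
```

View pics/top0.png

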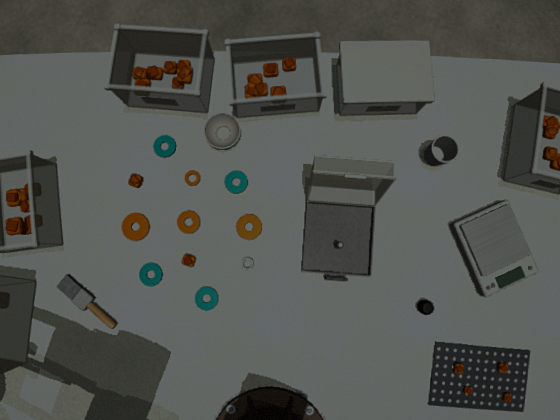

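View pics/scene0.png

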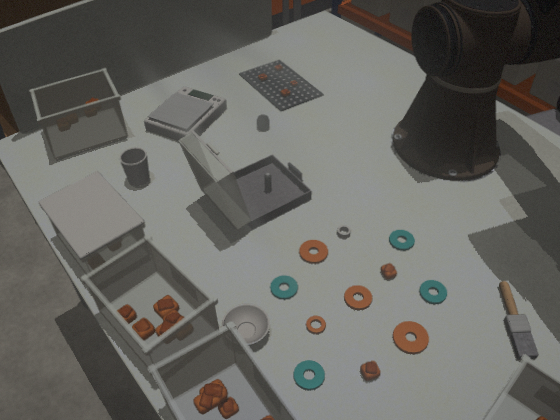

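Top view: amber rings at (136,226), (189,222), (249,226) and (193,178). Lumps are at (136,180) and (189,260), the keeper at (248,262), the post tip near (338,244), and the turquoise rings are look-alikes. Next I measure these in both views.

```bash
cat > h.py <<'E'
from rig import status, imaging, r
import cv2, numpy as np
from scipy.spatial.transform import Rotation as Ro
def cam(n, save=None):
    s=status.sense(); im=imaging.camera(n); P=imaging.camera_params(n)
    if save: cv2.imwrite(f"pics/{save}.png",im[:,:,::-1])
    if n=="wrist":
        T=np.eye(4); T[:3,:3]=Ro.from_euler("xyz",s["tcp_rot"]).as_matrix(); T[:3,3]=s["ee_pos"]
        E=T@np.array(P["tool_from_camera"])
    else: E=np.linalg.inv(np.array(P["extrinsics"]))
    return im,(np.array(P["K"]),np.array(P["D"]),E)
def ray(c,uv):
    K,D,E=c
    p=cv2.undistortPoints(np.array(uv,float).reshape(-1,1,2),K,D)[:,0]
    d=np.c_[p,np.ones(len(p))]@E[:3,:3].T
    return E[:3,3],d
def plane(c,uv,z):
    o,d=ray(c,uv); return o+d*((z-o[2])/d[:,2])[:,None]
def tri(cs,uvs):
    A=np.zeros((3,3));b=np.zeros(3);L=[]
    for c,uv in zip(cs,uvs):
        o,d=ray(c,[uv]);d=d[0]/np.linalg.norm(d[0]);M=np.eye(3)-np.outer(d,d);A+=M;b+=M@o;L.append((o,M))
    p=np.linalg.solve(A,b); return p,[np.linalg.norm(M@(p-o)) for o,M in L]
def proj(c,X):
    K,D,E=c; Ei=np.linalg.inv(E)
    return cv2.projectPoints(np.array(X,float).reshape(-1,1,3),cv2.Rodrigues(Ei[:3,:3])[0],Ei[:3,3],K,D)[0][:,0]
def amber(im,amin=60):
    """amber blobs: outer contours, with the bore contour if there is one"""
    hsv=cv2.cvtColor(im,cv2.COLOR_RGB2HSV)
    m=cv2.inRange(hsv,(3,130,60),(24,255,255))
    cs,h=cv2.findContours(m,cv2.RETR_CCOMP,cv2.CHAIN_APPROX_NONE)
    out=[]
    for i,c in enumerate(cs):
        if h[0][i][3]<0 and cv2.contourArea(c)>amin:
            k=[cs[j] for j in range(len(cs)) if h[0][j][3]==i and cv2.contourArea(cs[j])>8]
            out.append((c[:,0],max(k,key=cv2.contourArea)[:,0] if k else None))
    return out
def ringfit(c,cnt,z=0.008):
    """centre and diameter of an outline on plane z (contour pixels + half a pixel)"""
    p=plane(c,cnt,z)[:,:2].astype(np.float32)
    (x,y),(a,b),_=cv2.fitEllipse(p*1000)
    return np.array([x,y])/1000,a/1000,b/1000
E
python3 - <<'E'
from h import *
for n in ["top","scene"]:
    im,c=cam(n); print(n)
    for o,k in amber(im):
        z=.008; q,a,b=ringfit(c,o,z)
        if not(.35<np.linalg.norm(q)<1) : continue
        print(np.round(o.mean(0)),np.round(q,4),'dia',round(a*1e3,1),round(b*1e3,1), None if k is None or len(k)<5 else [np.round(v,4) for v in ringfit(c,k,z)])
it,ct=cam("top"); isc,cs=cam("scene")
a=cv2.resize(it[140:290,230:410],None,fx=4,fy=4,interpolation=cv2.INTER_CUBIC)
b=cv2.resize(isc[110:260,170:360],None,fx=4,fy=4,interpolation=cv2.INTER_CUBIC)
cv2.imwrite("pics/ct.png",cv2.convertScaleAbs(a[:,:,::-1],alpha=1.6));cv2.imwrite("pics/cs.png",cv2.convertScaleAbs(b[:,:,::-1],alpha=1.6))
E
```

```text
top
[101. 315.] [0.2969 0.4049] dia 14.7 102.5 [array([0.2776, 0.3833]), np.float64(0.0071), np.float64(0.0101)]
[188. 260.] [0.4311 0.1985] dia 25.1 29.9 None
[ 13. 225.] [0.505  0.6399] dia 40.5 42.4 [array([0.5016, 0.631 ]), np.float64(0.0109), np.float64(0.0309)]
[249. 226.] [0.5136 0.0568] dia 57.7 58.3 [array([0.5133, 0.0572]), np.float64(0.0232), np.float64(0.0238)]
[135. 226.] [0.5089 0.3287] dia 64.1 64.3 [array([0.5089, 0.3291]), np.float64(0.0229), np.float64(0.0242)]
[188. 222.] [0.5224 0.2013] dia 51.4 52.7 [array([0.5225, 0.2011]), np.float64(0.0222), np.float64(0.0242)]
[ 19. 197.] [0.5755 0.6321] dia 59.5 61.3 [array([0.5772, 0.6388]), np.float64(0.0212), np.float64(0.0277)]
[135. 180.] [0.6211 0.3359] dia 25.3 31.3 None
[192. 177.] [0.628  0.1958] dia 33.8 34.8 [array([0.628 , 0.1957]), np.float64(0.0223), np.float64(0.0242)]
[554. 157.] [ 0.702  -0.6994] dia 31.4 50.3 [array([ 0.7169, -0.69  ]), np.float64(0.0104), np.float64(0.0181)]
[278.  90.] [ 0.8479 -0.0071] dia 23.1 40.3 None
[255.  87.] [0.8588 0.0499] dia 54.2 58.7 None
[140.  76.] [0.8829 0.3369] dia 33.5 
[... 748 characters left out ...]
0.8995 -0.0527] dia 24.2 35.9 [array([ 0.903 , -0.0445]), np.float64(0.0074), np.float64(0.0095)]
[166. 316.] [ 0.8392 -0.0019] dia 51.7 79.4 [array([ 0.8433, -0.0173]), np.float64(0.0085), np.float64(0.0104)]
[358. 297.] [0.5223 0.2013] dia 50.2 51.2 [array([0.5221, 0.2011]), np.float64(0.0235), np.float64(0.0257)]
[313. 251.] [0.5131 0.0567] dia 56.3 57.4 [array([0.513, 0.057]), np.float64(0.0236), np.float64(0.0252)]
[522.  95.] [-0.3919  0.0015] dia 137.3 201.0 [array([-0.3396,  0.0274]), np.float64(0.0201), np.float64(0.0326)]
[377.  20.] [-0.3854 -0.6322] dia 77.3 333.3 [array([-0.3816, -0.775 ]), np.float64(0.0189), np.float64(0.0271)]
[276.   6.] [-0.1668 -0.929 ] dia 39.1 135.9 None
```

View pics/ct.png

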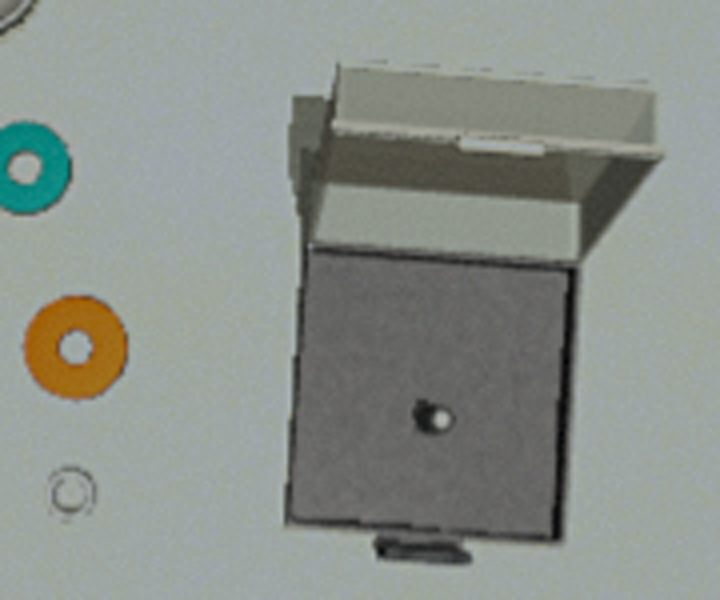

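View pics/cs.png

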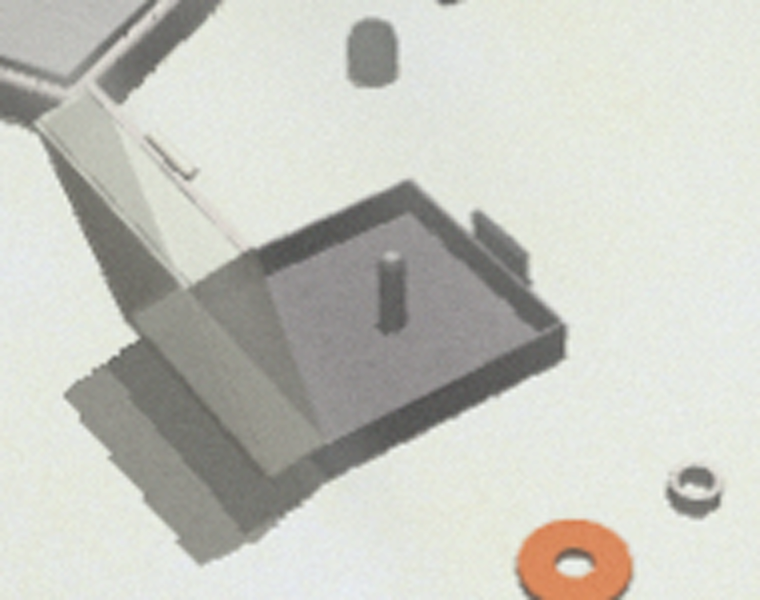

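Top view: four amber rings with fitted diameters of 64.2, 58, 52 and 34.3 mm. Bores read 3.5 mm too large, so the outlines read 3.5 mm too small, giving 68, 62, 56 and 38. The post tip is at crop (441,418) in the top view and (392,255) in the scene view. The lid is open past vertical.

```bash
cat > case.py <<'E'
from h import *
it,ct=cam("top"); isc,cs=cam("scene")
f=lambda p,o:(np.array(p)+.5)/4-.5+np.array(o)
T=lambda *p:f(p,(230,140)); S=lambda *p:f(p,(170,110))
print("tip",tri([ct,cs],[T(441,418),S(392,255)]), plane(ct,[T(441,418)],.056),plane(cs,[S(392,255)],.056))
# rim corners: front-left, front-right (top view), z=.028
fl,fr=plane(ct,[T(288,524),T(562,541)],.028); print("front rim top",fl,fr,np.linalg.norm(fl-fr))
a,b=plane(cs,[S(563,328),S(410,182)],.028); print("front rim scene",a,b,np.linalg.norm(a-b))
for p,q in((fl,fr),(a,b)):
    d=(p-q)[:2]; print("yaw",np.degrees(np.arctan2(d[1],d[0]))-90, "mid",(p+q)/2)
# keeper
print("keeper",plane(ct,[T(73,491)],.014),plane(cs,[S(695,478)],.014),tri([ct,cs],[T(73,491),S(695,478)]))
E
python3 case.py
```

```text
tip (array([ 0.47359584, -0.15104179,  0.05964946]), [np.float64(0.00039481980370628), np.float64(0.00039481980370642685)]) [[ 0.47394544 -0.15184186  0.056     ]] [[ 0.47090959 -0.15402355  0.056     ]]
front rim top [ 0.41232661 -0.06826465  0.028     ] [ 0.40454946 -0.22643311  0.028     ] 0.1583595484436581
front rim scene [ 0.41438785 -0.06744788  0.028     ] [ 0.40227434 -0.22580167  0.028     ] 0.15881643475402216
yaw -2.8149668324616925 mid [ 0.40843804 -0.14734888  0.028     ]
yaw -4.374410269828843 mid [ 0.4083311  -0.14662477  0.028     ]
keeper [[0.42876979 0.05657557 0.014     ]] [[0.42584183 0.05651669 0.014     ]] (array([0.42808557, 0.05713334, 0.01610721]), [np.float64(0.001036777667150682), np.float64(0.001036777667150615)])
```

Call:
{"op": "step_arm", "data": {"commands": [[[-0.03,-0.03,0,0,0,-8.56],[-0.03,-0.03,0,0,0,-8.56],[-0.03,-0.03,0,0,0,0],[-0.03,-0.03,0,0,0,0],[-0.03,-0.03,0,0,0,0],[-0.03,-0.03,0,0,0,0],[-0.03,-0.03,0,0,0,0]]], "jaw": 0.0854, "force": 40}}

```text
time_s: 1.1
ee_pos: [0.3874, 0.3983, 0.2315]
tcp_rot: [3.141, 0.0, -3.142]
force: [0.8, 0.4, 0.7]
width: 0.0859
gripper_force: 0.0
```

Call:
{"op": "step_arm", "data": {"commands": [[[-0.0304,-0.0173,0.028,0,0,0],[-0.0304,-0.0173,0.028,0,0,0],[-0.0304,-0.0173,0.028,0,0,0],[-0.0304,-0.0173,0.028,0,0,0],[0,0,0,0,0,0],[0,0,0,0,0,0]]]}}

```text
time_s: 1.7
ee_pos: [0.508, 0.3296, 0.1185]
tcp_rot: [-3.141, -0.001, 3.14]
force: [0.5, 0.1, 0.2]
width: 0.0854
gripper_force: 0.0
```

```bash
cat > w.py <<'E'
# wrist look: amber rings seen, with world centre (z of top face from argv) 
from h import *
import sys
z=float(sys.argv[1]); s=status.sense(); im,c=cam("wrist",sys.argv[2]); print(s["ee_pos"],s["time_s"])
for o,k in amber(im,300):
    e=ringfit(c,o,z); print("outer",np.round(o.mean(0)),*np.round(e,4), "rel tool", np.round([-(e[0][0]-s["ee_pos"][0]),e[0][1]-s["ee_pos"][1]],4))
    if k is not None and len(k)>5: print("  bore",*np.round(ringfit(c,k,z),4))
E
python3 w.py .008 w1
```

```text
[0.50801636 0.32961536 0.11851621] 1.7Traceback (most recent call last):
  File "w.py", line 6, in <module>
    e=ringfit(c,o,z); print("outer",np.round(o.mean(0)),*np.round(e,4), "rel tool", np.round([-(e[0][0]-s["ee_pos"][0]),e[0][1]-s["ee_pos"][1]],4))
                                                         ~~~~~~~~^^^^^
    return _wrapfunc(a, 'round', decimals=decimals, out=out)
    return _wrapit(obj, method, *args, **kwds)
    conv = _array_converter(obj)
ValueError: setting an array element with a sequence. The requested array has an inhomogeneous shape after 1 dimensions. The detected shape was (3,) + inhomogeneous part.
```

View pics/w1.png

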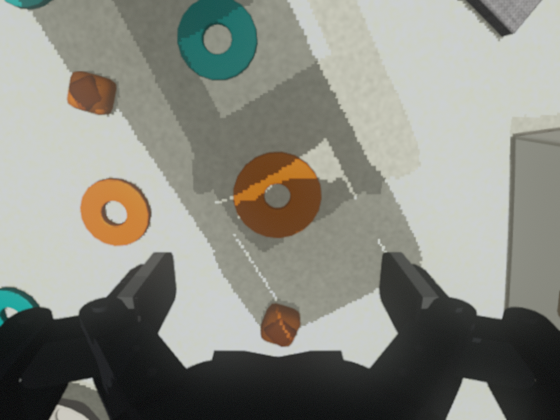

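Wrist view: ring68 is at (277,195), between the fingers, with ring56 at (115,212) and lumps at (281,325) and (92,92).

```bash
cat > w.py <<'E'
from h import *
import sys
def look(z,name=None):
    s=status.sense(); im,c=cam("wrist",name); print(np.round(s["ee_pos"],4),s["time_s"])
    for o,k in amber(im,300):
        q,a,b=ringfit(c,o,z); t=q-s["ee_pos"][:2]
        print("outer",np.round(o.mean(0)),np.round(q,4),round(a*1e3,1),round(b*1e3,1),"tool shift",np.round([-t[0],t[1]],4))
        if k is not None and len(k)>5:
            q,a,b=ringfit(c,k,z); print("   bore",np.round(q,4),round(a*1e3,1),round(b*1e3,1))
if __name__=="__main__": look(float(sys.argv[1]),*sys.argv[2:])
E
python3 w.py .008
```

```text
[0.5078 0.3304 0.1194] 1.75
outer [278. 327.] [0.6253 0.3321] 27.3 35.5 tool shift [-0.1175  0.0017]
outer [114. 211.] [0.5216 0.2027] 53.2 53.9 tool shift [-0.0138 -0.1277]
   bore [0.5215 0.2026] 20.9 21.4
outer [276. 195.] [0.5083 0.3297] 65.2 65.6 tool shift [-0.0004 -0.0006]
   bore [0.5081 0.3298] 20.0 21.2
outer [99. 96.] [0.4325 0.2022] 13.3 27.9 tool shift [ 0.0753 -0.1282]
```

Call:
{"op": "step_arm", "data": {"commands": [[[0,0,0.03,0,0,0],[0,0,0.03,0,0,0],[0,0,0.03,0,0,0],[0,0,0.02,0,0,0],[0,0,0.01,0,0,0],[0,0,0,0,0,0]]]}}

```text
time_s: 2.4
ee_pos: [0.5072, 0.3308, -0.0009]
tcp_rot: [-3.141, -0.001, -3.141]
force: [0.6, -0.7, 0.8]
width: 0.0855
gripper_force: 0.0
```

Call:
{"op": "step_arm", "data": {"commands": [[[0,0,0.001,0,0,0],[0,0,0.001,0,0,0],[0,0,0.001,0,0,0],[0,0,0,0,0,0],[0,0,0,0,0,0],[0,0,0,0,0,0],[0,0,0,0,0,0]]], "jaw": 0.05}}

```text
time_s: 3.1
ee_pos: [0.5089, 0.3311, -0.0009]
tcp_rot: [3.14, 0.002, 3.141]
force: [-5.4, -0.8, 27.8]
width: 0.0645
gripper_force: 37.4
```

```bash
python3 w.py .008 w2; python3 -c "
from h import *; im,c=cam('scene'); print(amber(im)[0][0].mean(0)); cv2.imwrite('pics/s2.png',cv2.resize(im[230:380,300:500],None,fx=3,fy=3)[:,:,::-1]*2)"
```

```text
[ 0.5089  0.3311 -0.0009] 3.1
outer [ 21. 286.] [0.5213 0.2161] 29.9 58.9 tool shift [-0.0124 -0.115 ]
outer [277. 260.] [0.5078 0.3317] 65.6 67.2 tool shift [0.0011 0.0006]
   bore [0.5067 0.3317] 17.9 19.9
[228.35087719 407.52631579]
```

View pics/w2.png

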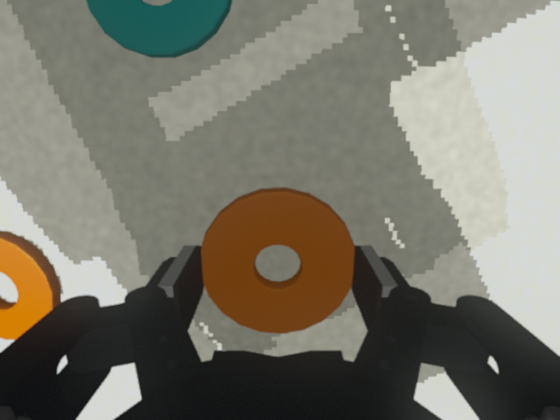

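Wrist view: ring68 is seated between the pads, its bore at (277,262). I lift it and stop 100 mm short of the post.

Call:
{"op": "step_arm", "data": {"commands": [[[0,0,-0.02,0,0,0],[0,0,-0.04,0,0,0],[0,0,-0.04,0,0,0],[0,0,-0.024,0,0,0],[0.004,-0.03,0,0,0,0],[0.004,-0.045,0,0,0,0],[0.004,-0.045,0,0,0,0],[0.004,-0.045,0,0,0,0],[0.004,-0.045,0,0,0,0],[0.004,-0.045,0,0,0,0],[0.004,-0.045,0,0,0,0],[0.004,-0.045,0,0,0,0],[0.002,-0.035,0,0,0,0],[0,0,0,0,0,0],[0,0,0,0,0,0]]], "force": 50}}

```text
time_s: 4.7
ee_pos: [0.4743, -0.0503, 0.1212]
tcp_rot: [-3.141, 0.002, 3.139]
force: [0.4, 0.4, -0.5]
width: 0.0638
gripper_force: 55.0
```

```bash
python3 w.py .12 w3
```

```text
[ 0.4743 -0.0503  0.1212] 4.7
outer [553. 251.] [0.4738 0.0813] 9.1 28.7 tool shift [0.0005 0.1316]
outer [410. 238.] [0.4655 0.0103] 31.8 34.9 tool shift [0.0088 0.0606]
   bore [0.4656 0.0099] 10.7 11.9
outer [277. 260.] [ 0.478  -0.0498] 70.0 72.1 tool shift [-0.0037  0.0005]
   bore [ 0.477  -0.0496] 19.6 21.6
```

View pics/w3.png

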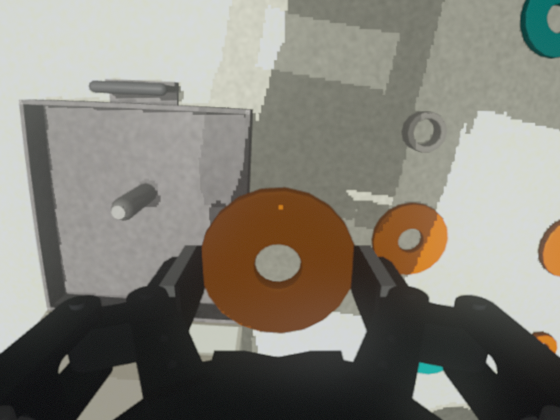

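Wrist view: ring68 is held level with its bore at (277,262); the post tip is at (119,212), foot near (155,188). I compute the shift from bore to post.

```bash
python3 w.py .129
python3 - <<'E'
from h import *
s=status.sense(); im,c=cam("wrist")
print(s["ee_pos"],plane(c,[(119,212)],.056), plane(c,[(119,212)],.059))
# two-cam combos for tip
a=cv2.resize(im[180:240,90:180],None,fx=8,fy=8,interpolation=cv2.INTER_CUBIC); cv2.imwrite("pics/tip.png",a[:,:,::-1])
it,ct=cam("top"); isc,cs=cam("scene")
t=(340.1,244.1); u=(267.6,173.4)
print(tri([c,ct,cs],[(119,212),t,u]))
# rim corners on z=.028 from the wrist: front-left outer (252,112), front-right (22,101)
print(plane(c,[(252,111),(22,101)],.028))
E
```

```text
[ 0.4743 -0.0495  0.121 ] 4.75
outer [553. 251.] [0.4695 0.0737] 9.0 27.3 tool shift [0.0048 0.1232]
outer [409. 238.] [0.4617 0.007 ] 29.5 32.8 tool shift [0.0126 0.0565]
   bore [0.4619 0.0065] 9.9 11.1
outer [277. 260.] [ 0.4734 -0.049 ] 65.6 67.5 tool shift [0.0009 0.0005]
   bore [ 0.4725 -0.0488] 18.4 20.2
[ 0.47425729 -0.0489982   0.12086119] [[ 0.47313232 -0.14964737  0.056     ]] [[ 0.47217056 -0.14818432  0.059     ]]
(array([ 0.47320882, -0.15090661,  0.05795625]), [np.float64(0.0020306245436564167), np.float64(0.0013763129941459155), np.float64(0.0010700754056406402)])
[[ 0.41167008 -0.06527134  0.028     ]
 [ 0.40252708 -0.22377422  0.028     ]]
```

View pics/tip.png

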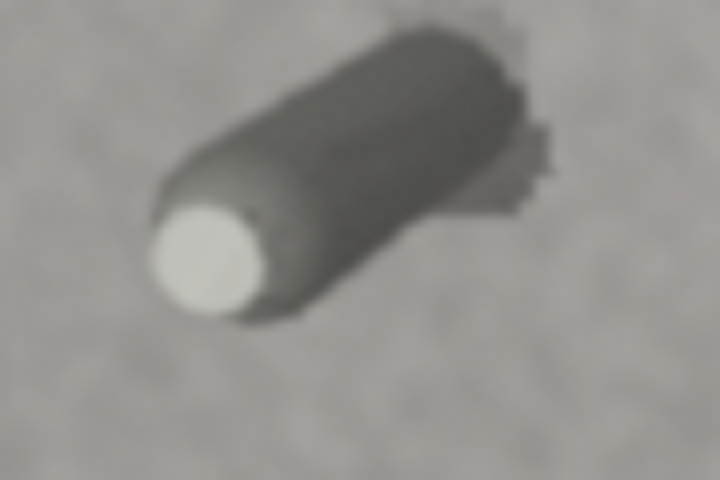

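Tip face centre, refined from the crop: (115.6, 212.1), i.e. world (0.473, −0.1518). I move over it and look through the bore.

Call:
{"op": "step_arm", "data": {"commands": [[[0,-0.035,0,0,0,0],[0,-0.035,0,0,0,0],[0,-0.0325,0.01,0,0,0],[0,0,0.025,0,0,0],[0,0,0.02,0,0,0],[0,0,0,0,0,0],[0,0,0,0,0,0]]]}}

```text
time_s: 5.65
ee_pos: [0.474, -0.1515, 0.0654]
tcp_rot: [3.141, -0.001, -3.141]
force: [0.2, 0.1, -0.2]
width: 0.0637
gripper_force: 55.2
```

Run:
```python
from h import *
s=status.sense(); im,c=cam("wrist"); print(s["ee_pos"],s["force"])
for o,k in amber(im,5000):
    if k is not None: print("bore",np.round(ringfit(c,k,s["ee_pos"][2]+.008),4), k.mean(0))
im[:]=cv2.convertScaleAbs(im,alpha=1.5)
cv2.imwrite("pics/bore.png",cv2.resize(im[215:305,220:335],None,fx=6,fy=6,interpolation=cv2.INTER_CUBIC)[:,:,::-1])
```

```text
[ 0.47395139 -0.15146207  0.06542309] [ 0.19322387  0.08831668 -0.2317363 ]Traceback (most recent call last):
  File "<stdin>", line 4, in <module>
    return _wrapfunc(a, 'round', decimals=decimals, out=out)
    return _wrapit(obj, method, *args, **kwds)
    conv = _array_converter(obj)
ValueError: setting an array element with a sequence. The requested array has an inhomogeneous shape after 1 dimensions. The detected shape was (3,) + inhomogeneous part.
```

```bash
cat > bore.py <<'E'
from h import *
import sys
s=status.sense(); im,c=cam("wrist"); print(np.round(s["ee_pos"],4))
for o,k in amber(im,2000):
    if k is not None and len(k)>5:
        q,a,b=ringfit(c,k,s["ee_pos"][2]+.008); print("bore",np.round(q,4),a,b,k.mean(0))
        m=np.zeros(im.shape[:2],np.uint8); cv2.fillPoly(m,[k],255)
        g=cv2.cvtColor(im,cv2.COLOR_RGB2GRAY); sat=cv2.cvtColor(im,cv2.COLOR_RGB2HSV)[...,1]
        v=(m>0)&(sat<60)&(g>140); ys,xs=np.nonzero(v)
        if len(xs)>10: print("tip px",xs.mean(),ys.mean(),len(xs),"world",plane(c,[(xs.mean(),ys.mean())],.056)[0])
if len(sys.argv)>1: cv2.imwrite(f"pics/{sys.argv[1]}.png",cv2.resize(cv2.convertScaleAbs(im[215:305,220:335],alpha=1.5),None,fx=6,fy=6,interpolation=cv2.INTER_CUBIC)[:,:,::-1])
E
python3 bore.py bore
```

```text
[ 0.4744 -0.1516  0.0659]
bore [ 0.4726 -0.1511] 0.0178521785736084 0.01966134834289551 [277.11864407 262.55932203]
```

View pics/bore.png

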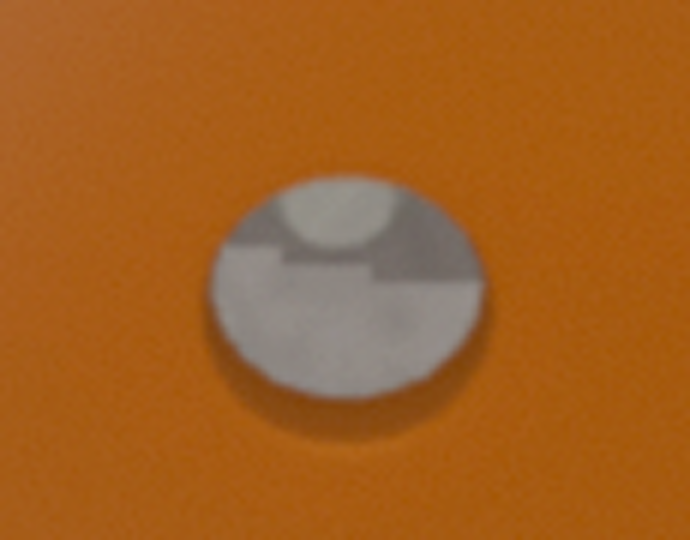

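Through the bore, the tip disc is partly seen, centre about crop (338,198), which is pixel (275.9,247.6). The bore centre is at (277.1,262.6).

Run:
```python
from h import *
s=status.sense(); im,c=cam("wrist"); print(s["ee_pos"])
for z in(.056,.058): print(plane(c,[(275.9,247.6)],z))
e=s["ee_pos"]; 
for z in (.006,.008,.010): print(plane(c,[(277.1,262.6)],e[2]+z))
```

```text
[ 0.47461053 -0.15181056  0.06619688]
[[ 0.47366202 -0.15189613  0.056     ]]
[[ 0.47278948 -0.15188667  0.058     ]]
[[ 0.47364022 -0.15129863  0.07219688]]
[[ 0.4726647  -0.15129679  0.07419688]]
[[ 0.47168918 -0.15129494  0.07619688]]
```

Call:
{"op": "step_arm", "data": {"commands": [[[-0.001,-0.0005,0.005,0,0,0],[0,0,0.007,0,0,0],[0,0,0.008,0,0,0],[0,0,0.01,0,0,0],[0,0,0.01,0,0,0],[0,0,0.01,0,0,0],[0,0,0,0,0,0]]]}}

```text
time_s: 6.5
ee_pos: [0.4741, -0.1523, 0.0137]
tcp_rot: [3.141, -0.002, 3.142]
force: [1.3, 0.2, 0.6]
width: 0.0635
gripper_force: 55.2
```

Call:
{"op": "step_arm", "data": {"commands": [[[0,0,0.003,0,0,0],[0,0,0.002,0,0,0],[0,0,0.001,0,0,0],[0,0,0.001,0,0,0],[0,0,0,0,0,0]]]}}

```text
time_s: 7.0
ee_pos: [0.475, -0.1527, 0.0084]
tcp_rot: [-3.142, 0.0, -3.142]
force: [0.1, 0.0, -0.7]
width: 0.0635
gripper_force: 55.2
```

Call:
{"op": "step_arm", "data": {"commands": [[[0,0,0.001,0,0,0],[0,0,0.001,0,0,0],[0,0,0,0,0,0]]]}}

```text
time_s: 7.3
ee_pos: [0.4749, -0.1526, 0.0062]
tcp_rot: [3.142, -0.0, -3.142]
force: [0.7, -0.1, -0.4]
width: 0.0637
gripper_force: 55.2
```

Call:
{"op": "step_arm", "data": {"commands": [[[0,0,0,0,0,0],[0,0,0,0,0,0],[0,0,0,0,0,0],[0,0,-0.03,0,0,0],[0,0,-0.045,0,0,0],[0,0,-0.04,0,0,0],[0,0,0,0,0,0]]], "jaw": 0.0854}}

```text
time_s: 8.0
ee_pos: [0.4775, -0.1536, 0.1258]
tcp_rot: [-3.139, 0.007, -3.142]
force: [-0.1, 0.8, -1.0]
width: 0.0851
gripper_force: 0.0
```

```bash
python3 w.py .014 w4
```

```text
[ 0.4775 -0.1536  0.1258] 8.0
outer [527. 232.] [0.5099 0.0512] 57.5 58.7 tool shift [-0.0324  0.2048]
   bore [0.5094 0.0502] 17.9 21.0
outer [279. 188.] [ 0.4741 -0.152 ] 65.8 66.3 tool shift [0.0034 0.0016]
   bore [ 0.4781 -0.152 ] 20.6 30.1
```

View pics/w4.png

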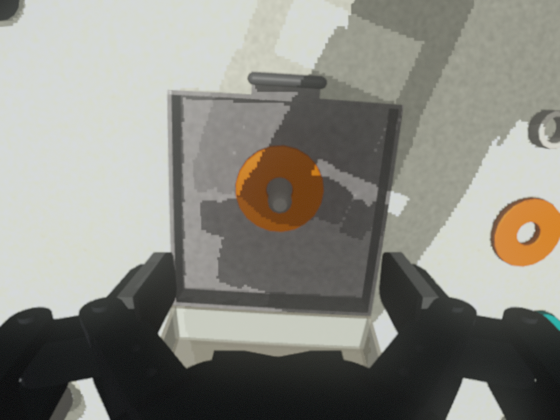

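Wrist view: ring68 sits on the floor, post through the bore at (279,190). Next is ring62.

Call:
{"op": "step_arm", "data": {"commands": [[[-0.0075,0.042,0,0,0,0],[-0.0075,0.042,0,0,0,0],[-0.0075,0.042,0,0,0,0],[-0.0075,0.042,0,0,0,0],[-0.0075,0.042,0,0,0,0],[0,0,0,0,0,0],[0,0,0,0,0,0]]]}}

```text
time_s: 8.75
ee_pos: [0.5118, 0.0583, 0.1203]
tcp_rot: [-3.141, -0.002, -3.139]
force: [-1.0, -0.1, -0.1]
width: 0.0854
gripper_force: 0.0
```

```bash
python3 w.py .008
```

```text
[0.5118 0.0583 0.1203] 8.75
outer [457. 206.] [0.5213 0.2004] 53.0 54.7 tool shift [-0.0095  0.1421]
   bore [0.5213 0.2007] 20.9 21.3
outer [276. 195.] [0.5124 0.0576] 59.0 59.7 tool shift [-0.0007 -0.0007]
   bore [0.5121 0.0575] 20.3 21.2
outer [ 17. 150.] [ 0.4774 -0.1405] 39.0 72.9 tool shift [ 0.0344 -0.1987]
outer [471.  88.] [0.4307 0.199 ] 27.9 36.5 tool shift [0.081  0.1408]
```

Call:
{"op": "step_arm", "data": {"commands": [[[-0.0007,-0.0007,0.03,0,0,0],[0,0,0.03,0,0,0],[0,0,0.03,0,0,0],[0,0,0.018,0,0,0],[0,0,0.01,0,0,0],[0,0,0,0,0,0]]]}}

```text
time_s: 9.4
ee_pos: [0.5122, 0.0557, 0.0022]
tcp_rot: [-3.141, -0.002, 3.14]
force: [-0.4, 0.1, 0.7]
width: 0.0854
gripper_force: 0.0
```

Call:
{"op": "step_arm", "data": {"commands": [[[0,0,0,0,0,0],[0,0,0,0,0,0],[0,0,0,0,0,0],[0,0,0,0,0,0],[0,0,0,0,0,0],[0,0,0,0,0,0]]], "jaw": 0.045}}

```text
time_s: 10.0
ee_pos: [0.5147, 0.0569, 0.0057]
tcp_rot: [3.141, 0.004, -3.141]
force: [-4.4, 1.0, 34.5]
width: 0.0452
gripper_force: 17.0
```

The fingers closed over the ring's top, tips too high. I reopen, go lower and close again.

Call:
{"op": "step_arm", "data": {"commands": [[[0,0,0,0,0,0],[0,0,0,0,0,0],[0,0,0,0,0,0],[0,0,0,0,0,0],[0,0,0,0,0,0]]], "jaw": 0.0854}}

```text
time_s: 10.5
ee_pos: [0.5131, 0.0567, 0.0033]
tcp_rot: [3.142, -0.0, 3.142]
force: [0.7, 0.2, -0.0]
width: 0.0854
gripper_force: 0.0
```

```bash
python3 w.py .008
```

```text
[0.5131 0.0567 0.0033] 10.5
outer [545. 276.] [0.5231 0.1818] 20.4 56.6 tool shift [-0.01    0.1251]
outer [277. 257.] [0.5121 0.0573] 59.7 61.1 tool shift [0.0011 0.0006]
   bore [0.5112 0.0573] 18.0 19.9
```

Call:
{"op": "step_arm", "data": {"commands": [[[0,0,0.003,0,0,0],[0,0,0.003,0,0,0],[0,0,0.001,0,0,0],[0,0,0,0,0,0],[0,0,0,0,0,0]]]}}

```text
time_s: 11.05
ee_pos: [0.5131, 0.0567, -0.0038]
tcp_rot: [-3.142, -0.0, -3.142]
force: [-0.9, 0.4, -0.4]
width: 0.0853
gripper_force: 0.0
```

Call:
{"op": "step_arm", "data": {"commands": [[[0,0,0,0,0,0],[0,0,0,0,0,0],[0,0,0,0,0,0],[0,0,0,0,0,0],[0,0,0,0,0,0],[0,0,0,0,0,0]]], "jaw": 0.045}}

```text
time_s: 11.65
ee_pos: [0.5133, 0.0567, -0.0028]
tcp_rot: [3.142, 0.001, 3.142]
force: [-4.0, -0.9, 22.3]
width: 0.0594
gripper_force: 48.6
```

Call:
{"op": "step_arm", "data": {"commands": [[[0,0,-0.02,0,0,0],[0,0,-0.03,0,0,0],[0,0,-0.028,0,0,0],[0.0055,-0.03,0,0,0,0],[0.0055,-0.03,0,0,0,0],[0.0055,-0.03,0,0,0,0],[0.0055,-0.03,0,0,0,0],[0.0055,-0.03,0,0,0,0],[0.0055,-0.03,0,0,0,0],[0.0055,-0.029,0,0,0,0],[0,0,0.008,0,0,0],[0,0,0,0,0,0],[0,0,0,0,0,0]]]}}

```text
time_s: 12.95
ee_pos: [0.4744, -0.1517, 0.0661]
tcp_rot: [3.141, -0.001, -3.141]
force: [0.9, 0.0, -0.0]
width: 0.0589
gripper_force: 53.7
```

```bash
cat > bore.py <<'E'
# held ring over the post: compare the bore centre and the post tip, both by the wrist camera
from h import *
s=status.sense(); im,c=cam("wrist"); e=s["ee_pos"]; print(np.round(e,4))
for o,k in amber(im,2000):
    if k is None or len(k)<6: continue
    (u,v),(a,b),_=cv2.fitEllipse(k); print("outer",[np.round(x,4) for x in ringfit(c,o,e[2]+.008)])
    print("bore px",round(u,1),round(v,1),"world",np.round(plane(c,[(u,v)],e[2]+.008)[0],4))
    m=np.zeros(im.shape[:2],np.uint8); cv2.fillPoly(m,[k],255); m=cv2.erode(m,np.ones((3,3)))
    g=cv2.cvtColor(im,cv2.COLOR_RGB2GRAY); lv=g[m>0]; th,_=cv2.threshold(lv,0,255,cv2.THRESH_OTSU)
    ys,xs=np.nonzero((m>0)&(g>th)); x0,x1,y0,y1=xs.min(),xs.max(),ys.min(),ys.max()
    print("otsu",th,"bright box",x0,x1,y0,y1,len(xs), np.percentile(lv,[5,50,95]))
    print("expected tip px for (.4737,-.1519,.056)",proj(c,[[.4737,-.1519,.056]])[0])
E
python3 bore.py
```

```text
[ 0.4744 -0.1517  0.0661]
outer [array([ 0.4695, -0.1512]), np.float64(0.0594), np.float64(0.0761)]
bore px 277.9 274.6 world [ 0.4782 -0.1508  0.0741]
otsu 86.0 bright box 257 298 268 281 336 [82.3 91.  95. ]
expected tip px for (.4737,-.1519,.056) [275.63464316 248.15060162]
```

```bash
python3 -c "
from h import *
im,c=cam('wrist'); cv2.imwrite('pics/w5.png',im[:,:,::-1])"
```

```text
(no output)
```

View pics/w5.png

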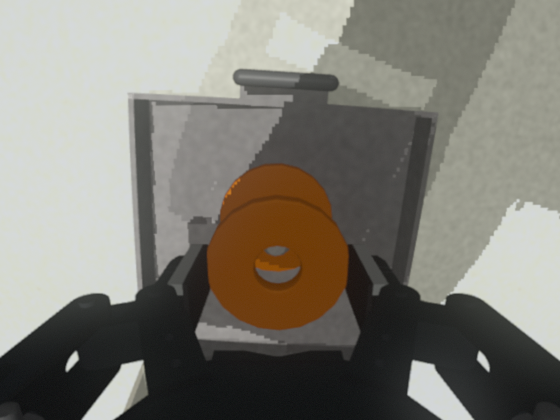

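Wrist view: ring62 is held level with its bore at (277,264); through it the post tip and ring68 below are visible. Same alignment as before, so I thread it.

Call:
{"op": "step_arm", "data": {"commands": [[[-0.001,-0.0005,0.005,0,0,0],[0,0,0.007,0,0,0],[0,0,0.008,0,0,0],[0,0,0.01,0,0,0],[0,0,0.01,0,0,0],[0,0,0.008,0,0,0],[0,0,0,0,0,0]]]}}

```text
time_s: 13.75
ee_pos: [0.4751, -0.1526, 0.017]
tcp_rot: [3.141, -0.002, 3.142]
force: [0.6, -0.5, -0.4]
width: 0.0594
gripper_force: 53.7
```

Call:
{"op": "step_arm", "data": {"commands": [[[0,0,0.002,0,0,0],[0,0,0.002,0,0,0],[0,0,0.001,0,0,0],[0,0,0,0,0,0]]]}}

```text
time_s: 14.15
ee_pos: [0.4754, -0.1528, 0.0133]
tcp_rot: [3.142, -0.0, -3.142]
force: [-3.7, -0.1, 1.5]
width: 0.0591
gripper_force: 53.9
```

Call:
{"op": "step_arm", "data": {"commands": [[[0,0,0.001,0,0,0],[0,0,0.001,0,0,0],[0,0,0,0,0,0]]]}}

```text
time_s: 14.45
ee_pos: [0.4755, -0.1528, 0.0115]
tcp_rot: [3.142, -0.0, -3.142]
force: [-6.5, 0.4, 8.6]
width: 0.0592
gripper_force: 54.8
```

Call:
{"op": "step_arm", "data": {"commands": [[[0,0,0,0,0,0],[0,0,0,0,0,0],[0,0,0,0,0,0],[0,0,-0.03,0,0,0],[0,0,-0.045,0,0,0],[0,0,-0.035,0,0,0],[0,0,0,0,0,0],[0,0,0,0,0,0]]], "jaw": 0.0854}}

```text
time_s: 15.25
ee_pos: [0.4764, -0.1531, 0.1221]
tcp_rot: [-3.141, 0.002, 3.142]
force: [-0.3, 0.6, 0.0]
width: 0.0854
gripper_force: 0.0
```

```bash
python3 w.py .022
```

```text
[ 0.4764 -0.1531  0.1221] 15.25
outer [278. 192.] [ 0.4721 -0.1521] 63.7 64.7 tool shift [0.0042 0.001 ]
   bore [ 0.4771 -0.152 ] 19.9 26.9
```

Call:
{"op": "step_arm", "data": {"commands": [[[-0.006,0.044,0,0,0,0],[-0.006,0.044,0,0,0,0],[-0.006,0.044,0,0,0,0],[-0.006,0.044,0,0,0,0],[-0.006,0.044,0,0,0,0],[-0.006,0.044,0,0,0,0],[-0.006,0.044,0,0,0,0],[-0.006,0.044,0,0,0,0],[0,0,0,0,0,0],[0,0,0,0,0,0]]]}}

```text
time_s: 16.3
ee_pos: [0.5226, 0.1999, 0.1197]
tcp_rot: [-3.141, -0.002, -3.139]
force: [-1.0, -0.8, -0.3]
width: 0.0855
gripper_force: 0.0
```

```bash
python3 w.py .008
```

```text
[0.5226 0.1999 0.1197] 16.3
outer [272. 314.] [0.6268 0.1965] 34.8 35.5 tool shift [-0.1042 -0.0034]
   bore [0.6269 0.1965] 21.5 21.9
outer [279. 193.] [0.5214 0.2017] 53.2 53.7 tool shift [0.0012 0.0019]
   bore [0.5212 0.2017] 20.5 21.3
outer [273.  68.] [0.4309 0.1973] 28.4 32.6 tool shift [ 0.0918 -0.0025]
```

Call:
{"op": "step_arm", "data": {"commands": [[[0.001,0.0018,0.03,0,0,0],[0,0,0.03,0,0,0],[0,0,0.03,0,0,0],[0,0,0.02,0,0,0],[0,0,0.0115,0,0,0],[0,0,0,0,0,0],[0,0,0,0,0,0]]]}}

```text
time_s: 17.05
ee_pos: [0.5229, 0.2004, 0.0002]
tcp_rot: [-3.142, -0.0, 3.141]
force: [-0.2, -0.3, 0.8]
width: 0.0853
gripper_force: 0.0
```

Call:
{"op": "step_arm", "data": {"commands": [[[0,0,0,0,0,0],[0,0,0,0,0,0],[0,0,0,0,0,0],[0,0,0,0,0,0],[0,0,0,0,0,0],[0,0,0,0,0,0]]], "jaw": 0.04}}

```text
time_s: 17.65
ee_pos: [0.5233, 0.2012, 0.0015]
tcp_rot: [3.141, 0.002, -3.141]
force: [-4.4, -2.3, 24.0]
width: 0.0527
gripper_force: 47.7
```

Call:
{"op": "step_arm", "data": {"commands": [[[0,0,-0.02,0,0,0],[0,0,-0.03,0,0,0],[0,0,-0.028,0,0,0],[0.006,-0.04,0,0,0,0],[0.006,-0.044,0,0,0,0],[0.006,-0.045,0,0,0,0],[0.006,-0.045,0,0,0,0],[0.006,-0.045,0,0,0,0],[0.006,-0.045,0,0,0,0],[0.006,-0.045,0,0,0,0],[0.006,-0.045,0,0,0,0],[0,0,0,0,0,0],[0,0,0,0,0,0],[0,0,0,0,0,0]]]}}

```text
time_s: 19.05
ee_pos: [0.4747, -0.1524, 0.0781]
tcp_rot: [-3.142, 0.0, -3.141]
force: [0.1, 0.8, -0.3]
width: 0.0523
gripper_force: 52.2
```

```bash
python3 bore.py
```

```text
[ 0.4747 -0.1524  0.0781]
outer [array([ 0.4651, -0.1518]), np.float64(0.0515), np.float64(0.0715)]
bore px 277.6 267.5 world [ 0.4751 -0.1517  0.0861]
otsu 84.0 bright box 257 297 261 275 356 [82. 91. 94.]
expected tip px for (.4737,-.1519,.056) [277.19603954 238.14922264]
```

Call:
{"op": "step_arm", "data": {"commands": [[[-0.0003,0,0.012,0,0,0],[0,0,0.007,0,0,0],[0,0,0.007,0,0,0],[0,0,0.008,0,0,0],[0,0,0.008,0,0,0],[0,0,0.01,0,0,0],[0,0,0,0,0,0]]]}}

```text
time_s: 19.8
ee_pos: [0.4746, -0.1529, 0.0246]
tcp_rot: [3.141, -0.001, 3.142]
force: [-0.7, 0.8, 0.8]
width: 0.052
gripper_force: 52.4
```

Call:
{"op": "step_arm", "data": {"commands": [[[0,0,0.002,0,0,0],[0,0,0.001,0,0,0],[0,0,0.001,0,0,0],[0,0,0,0,0,0]]]}}

```text
time_s: 20.2
ee_pos: [0.4749, -0.153, 0.0234]
tcp_rot: [-3.141, 0.001, 3.142]
force: [-9.7, 3.6, 41.2]
width: 0.0517
gripper_force: 59.0
```

Call:
{"op": "step_arm", "data": {"commands": [[[0,0,0,0,0,0],[0,0,0,0,0,0],[0,0,0,0,0,0],[0,0,-0.03,0,0,0],[0,0,-0.04,0,0,0],[0,0,-0.028,0,0,0],[0,0,0,0,0,0],[0,0,0,0,0,0]]], "jaw": 0.0854}}

```text
time_s: 21.0
ee_pos: [0.4752, -0.1532, 0.1202]
tcp_rot: [-3.141, 0.001, -3.142]
force: [0.4, -0.5, -0.2]
width: 0.0853
gripper_force: 0.0
```

```bash
python3 w.py .030
```

```text
[ 0.4752 -0.1532  0.1202] 21.0
outer [278. 194.] [ 0.47   -0.1521] 61.5 62.6 tool shift [0.0053 0.001 ]
   bore [ 0.4751 -0.1521] 19.2 25.7
```

Call:
{"op": "step_arm", "data": {"commands": [[[0,0.045,0,0,0,0],[0,0.045,0,0,0,0],[0,0.045,0,0,0,0],[-0.01,0.045,0,0,0,0],[-0.025,0.04,0,0,0,0],[-0.028,0.04,0,0,0,0],[-0.03,0.04,0,0,0,0],[-0.03,0.03,0,0,0,0],[-0.029,0.02,0,0,0,0],[0,0,0,0,0,0],[0,0,0,0,0,0]]]}}

```text
time_s: 22.15
ee_pos: [0.6261, 0.1972, 0.1176]
tcp_rot: [-3.141, -0.003, -3.141]
force: [-0.4, 0.4, -1.0]
width: 0.0856
gripper_force: 0.0
```

```bash
python3 w.py .008
```

```text
[0.6261 0.1972 0.1176] 22.15
outer [276. 197.] [0.6273 0.1964] 35.3 35.6 tool shift [-0.0012 -0.0007]
   bore [0.6271 0.1966] 20.5 21.4
outer [459. 190.] [0.621  0.3368] 32.3 32.6 tool shift [0.0051 0.1396]
   bore [0.6261 0.3339] 7.6 25.4
```

Call:
{"op": "step_arm", "data": {"commands": [[[-0.0012,-0.0007,0.03,0,0,0],[0,0,0.03,0,0,0],[0,0,0.03,0,0,0],[0,0,0.018,0,0,0],[0,0,0.008,0,0,0],[0,0,0,0,0,0],[0,0,0,0,0,0]]], "jaw": 0.06}}

```text
time_s: 22.9
ee_pos: [0.6283, 0.196, 0.0045]
tcp_rot: [3.142, 0.0, 3.141]
force: [-0.6, 0.2, -0.3]
width: 0.0601
gripper_force: 0.0
```

Call:
{"op": "step_arm", "data": {"commands": [[[0,0,0,0,0,0],[0,0,0,0,0,0],[0,0,0,0,0,0],[0,0,0,0,0,0],[0,0,0,0,0,0],[0,0,0,0,0,0]]], "jaw": 0.025}}

```text
time_s: 23.5
ee_pos: [0.6289, 0.1964, 0.0055]
tcp_rot: [3.141, 0.002, -3.141]
force: [-3.5, -1.7, 13.3]
width: 0.0326
gripper_force: 48.4
```

Width is a little low, so the grip may only be on the upper edge. I regrasp 2.5 mm lower.

Call:
{"op": "step_arm", "data": {"commands": [[[0,0,0,0,0,0],[0,0,0,0,0,0],[0,0,0,0,0,0],[0,0,0.0015,0,0,0],[0,0,0.001,0,0,0],[0,0,0,0,0,0]]], "jaw": 0.06}}

```text
time_s: 24.1
ee_pos: [0.628, 0.1962, 0.001]
tcp_rot: [-3.142, -0.0, 3.142]
force: [0.9, 0.3, 0.7]
width: 0.0598
gripper_force: 0.0
```

Call:
{"op": "step_arm", "data": {"commands": [[[0,0,0,0,0,0],[0,0,0,0,0,0],[0,0,0,0,0,0],[0,0,0,0,0,0],[0,0,0,0,0,0],[0,0,0,0,0,0]]], "jaw": 0.025}}

```text
time_s: 24.7
ee_pos: [0.6282, 0.1963, 0.0018]
tcp_rot: [3.142, 0.0, -3.141]
force: [-1.6, -0.6, 6.6]
width: 0.0347
gripper_force: 49.0
```

Call:
{"op": "step_arm", "data": {"commands": [[[0,0,-0.02,0,0,0],[0,0,-0.03,0,0,0],[0,0,-0.03,0,0,0],[0,0,0,0,0,0],[0,0,0,0,0,0]]]}}

```text
time_s: 25.2
ee_pos: [0.6286, 0.1964, 0.082]
tcp_rot: [3.141, 0.001, 3.142]
force: [-0.4, 0.2, -1.3]
width: 0.0344
gripper_force: 49.8
```

```bash
python3 bore.py; python3 -c "
from h import *
im,c=cam('wrist'); cv2.imwrite('pics/w6.png',im[:,:,::-1])"
```

```text
[0.6286 0.1964 0.082 ]
outer [array([0.6263, 0.197 ]), np.float64(0.0349), np.float64(0.0371)]
bore px 277.2 260.1 world [0.6255 0.1969 0.09  ]
otsu 129.0 bright box 256 298 243 277 1166 [112.5 150.  154. ]
expected tip px for (.4737,-.1519,.056) [-148.84144      40.85924071]
```

View pics/w6.png

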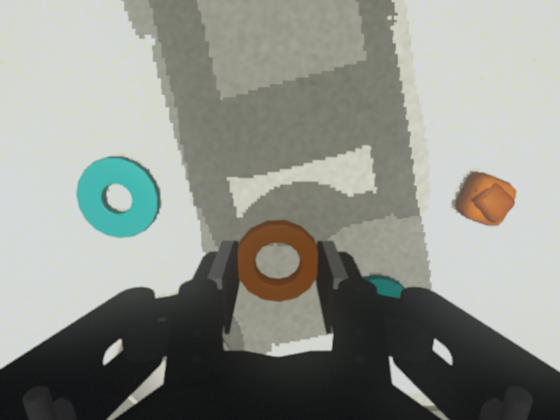

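Wrist view: ring38 is held level with its bore at (277,260). I carry it back to the post.

Call:
{"op": "step_arm", "data": {"commands": [[[0.029,-0.02,0,0,0,0],[0.03,-0.03,0,0,0,0],[0.03,-0.04,0,0,0,0],[0.028,-0.04,0,0,0,0],[0.025,-0.04,0,0,0,0],[0.0112,-0.045,0,0,0,0],[0,-0.045,0,0,0,0],[0,-0.045,0,0,0,0],[0,-0.0443,0,0,0,0],[0,0,0.004,0,0,0],[0,0,0,0,0,0],[0,0,0,0,0,0]]]}}

```text
time_s: 26.5
ee_pos: [0.4742, -0.1522, 0.0766]
tcp_rot: [3.141, -0.002, -3.141]
force: [0.3, 0.3, 0.5]
width: 0.0343
gripper_force: 49.9
```

```bash
python3 bore.py
```

```text
[ 0.4742 -0.1522  0.0766]
outer [array([ 0.4585, -0.1518]), np.float64(0.042), np.float64(0.0636)]
bore px 277.7 269.7 world [ 0.4756 -0.1514  0.0846]
otsu 84.0 bright box 257 298 263 277 364 [81. 91. 94.]
expected tip px for (.4737,-.1519,.056) [276.67129817 240.2768237 ]
```

Call:
{"op": "step_arm", "data": {"commands": [[[0,0,0.01,0,0,0],[0,0,0.006,0,0,0],[0,0,0.006,0,0,0],[0,0,0.006,0,0,0],[0,0,0.007,0,0,0],[0,0,0.007,0,0,0],[0,0,0,0,0,0]]]}}

```text
time_s: 27.25
ee_pos: [0.4744, -0.1529, 0.0343]
tcp_rot: [3.141, -0.001, 3.141]
force: [0.5, 0.3, -0.5]
width: 0.0345
gripper_force: 49.9
```

Call:
{"op": "step_arm", "data": {"commands": [[[0,0,0.001,0,0,0],[0,0,0.001,0,0,0],[0,0,0,0,0,0]]]}}

```text
time_s: 27.55
ee_pos: [0.4751, -0.1531, 0.0334]
tcp_rot: [-3.141, 0.0, 3.142]
force: [0.5, -0.2, -0.5]
width: 0.0342
gripper_force: 49.9
```

Call:
{"op": "step_arm", "data": {"commands": [[[0,0,0.001,0,0,0],[0,0,0.001,0,0,0],[0,0,0,0,0,0]]]}}

```text
time_s: 27.85
ee_pos: [0.4751, -0.1531, 0.0317]
tcp_rot: [-3.141, 0.0, -3.142]
force: [-1.1, -0.2, 9.4]
width: 0.0342
gripper_force: 51.0
```

Call:
{"op": "step_arm", "data": {"commands": [[[0,0,0,0,0,0],[0,0,0,0,0,0],[0,0,0,0,0,0],[0,0,-0.03,0,0,0],[0,0,-0.04,0,0,0],[0,0,-0.018,0,0,0],[0,0,0,0,0,0],[0,0,0,0,0,0]]], "jaw": 0.06}}

```text
time_s: 28.65
ee_pos: [0.475, -0.1531, 0.1193]
tcp_rot: [-3.141, 0.001, -3.142]
force: [-0.7, 0.6, -1.1]
width: 0.0598
gripper_force: 0.0
```

```bash
python3 w.py .038
python3 - <<'E'
from h import *
a=[amber(cam(n)[0],40) for n in("top","scene")]
for l in a: print([ (np.round(o.mean(0)).tolist(),cv2.contourArea(o)) for o,k in l if 120<o.mean(0)[0]<420 and 110<o.mean(0)[1]<380])
E
```

```text
[ 0.475  -0.1531  0.1193] 28.65
outer [278. 194.] [ 0.4678 -0.1521] 59.3 60.6 tool shift [0.0073 0.001 ]
   bore [ 0.4746 -0.1521] 18.1 21.5
[([188.0, 259.0], 61.0), ([135.0, 180.0], 106.5)]
[([143.0, 327.0], 227.5), ([127.0, 312.0], 137.0), ([167.0, 316.0], 507.0), ([390.0, 270.0], 57.0)]
```

Call:
{"op": "step_arm", "data": {"commands": [[[0.0094,0.042,0,0,0,0],[0.0094,0.042,0,0,0,0],[0.0094,0.042,0,0,0,0],[0.0094,0.042,0,0,0,0],[0.0094,0.042,0,0,0,0],[0,0,0,0,0,0],[0,0,0,0,0,0]]]}}

```text
time_s: 29.5
ee_pos: [0.4274, 0.0577, 0.1186]
tcp_rot: [-3.141, -0.001, -3.139]
force: [-0.6, -0.5, 0.3]
width: 0.0597
gripper_force: 0.0
```

Run:
```python
from h import *
s=status.sense(); im,c=cam("wrist"); print(s["ee_pos"])
cv2.imwrite("pics/w7.png",im[:,:,::-1])
g=cv2.GaussianBlur(cv2.cvtColor(im,cv2.COLOR_RGB2GRAY),(3,3),0)
print(proj(c,[[.4281,.057,.014]]))
C=cv2.HoughCircles(g,cv2.HOUGH_GRADIENT,1,20,param1=60,param2=18,minRadius=10,maxRadius=35)
print(None if C is None else [(x.round(1).tolist(),plane(c,[x[:2]],.014)[0].round(4)) for x in C[0] if x[1]<330])
```

```text
[0.42737251 0.05774253 0.11864928]
[[275.59299189 198.6339108 ]]
[([20.5, 260.5, 33.29999923706055], array([ 0.4814, -0.1521,  0.014 ])), ([412.5, 81.5, 14.699999809265137], array([0.3439, 0.1514, 0.014 ])), ([277.5, 196.5, 13.100000381469727], array([0.4265, 0.0584, 0.014 ])), ([19.5, 235.5, 19.899999618530273], array([ 0.4594, -0.1481,  0.014 ])), ([463.5, 206.5, 15.0], array([0.4338, 0.2003, 0.014 ])), ([180.5, 273.5, 17.0], array([ 0.4902, -0.0186,  0.014 ]))]
```

View pics/w7.png

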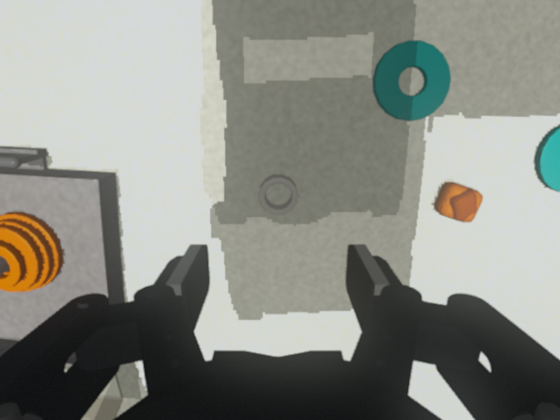

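Wrist view: keeper at (278,195), the four rings stacked on the post at left (25,255). I descend on the keeper.

Call:
{"op": "step_arm", "data": {"commands": [[[0.0008,0.0007,0.03,0,0,0],[0,0,0.03,0,0,0],[0,0,0.03,0,0,0],[0,0,0.015,0,0,0],[0,0,0.009,0,0,0],[0,0,0,0,0,0],[0,0,0,0,0,0]]]}}

```text
time_s: 30.25
ee_pos: [0.4275, 0.0571, 0.0056]
tcp_rot: [-3.142, 0.0, 3.141]
force: [0.6, -1.1, 0.5]
width: 0.0599
gripper_force: 0.0
```

Call:
{"op": "step_arm", "data": {"commands": [[[0,0,0,0,0,0],[0,0,0,0,0,0],[0,0,0,0,0,0],[0,0,0,0,0,0],[0,0,0,0,0,0],[0,0,0,0,0,0],[0,0,0,0,0,0]]], "jaw": 0.018, "force": 40}}

```text
time_s: 30.95
ee_pos: [0.4277, 0.0577, 0.0062]
tcp_rot: [3.142, 0.002, -3.141]
force: [-0.7, -3.1, 13.9]
width: 0.0273
gripper_force: 38.4
```

Call:
{"op": "step_arm", "data": {"commands": [[[0,0,-0.02,0,0,0],[0,0,-0.03,0,0,0],[0,0,-0.03,0,0,0],[0,0,0,0,0,0],[0,0,0,0,0,0],[0,0,0,0,0,0]]]}}

```text
time_s: 31.55
ee_pos: [0.4268, 0.0577, 0.085]
tcp_rot: [-3.142, -0.0, -3.142]
force: [0.3, 0.3, -0.3]
width: 0.0272
gripper_force: 40.2
```

Run:
```python
from h import *
s=status.sense(); im,c=cam("wrist"); e=s["ee_pos"]; print(e)
print("px of TCP axis at +8:",proj(c,[[e[0],e[1],e[2]+.008]]))
g=cv2.GaussianBlur(cv2.cvtColor(im,cv2.COLOR_RGB2GRAY),(3,3),0)
C=cv2.HoughCircles(g,cv2.HOUGH_GRADIENT,1,8,param1=50,param2=16,minRadius=14,maxRadius=45)
for x in C[0]:
    if 240<x[0]<315 and 200<x[1]<320: print(x.round(1),plane(c,[x[:2]],e[2]+.0085)[0].round(4),plane(c,[x[:2]],e[2]+.0105)[0].round(4))
cv2.imwrite("pics/w8.png",cv2.resize(cv2.convertScaleAbs(im[200:330,210:350],alpha=1.3),None,fx=4,fy=4,interpolation=cv2.INTER_CUBIC)[:,:,::-1])
```

```text
[0.42684952 0.05766914 0.08499974]
px of TCP axis at +8: [[275.90337943 266.70739839]]
[276.5 262.5  22.1] [0.4246 0.0579 0.0935] [0.4237 0.0579 0.0955]
[276.5 253.5  32.4] [0.4205 0.0579 0.0935] [0.4195 0.0579 0.0955]
[276.5 244.5  25.2] [0.4164 0.0579 0.0935] [0.4155 0.0579 0.0955]
[285.5 259.5  32.1] [0.4232 0.0617 0.0935] [0.4223 0.0617 0.0955]
[281.5 275.5  44.4] [0.4308 0.0601 0.0935] [0.4297 0.0601 0.0955]
[267.5 256.5  28.9] [0.4218 0.0541 0.0935] [0.4209 0.0542 0.0955]
[285.5 267.5  23.2] [0.427  0.0618 0.0935] [0.426  0.0617 0.0955]
[269.5 268.5  21.8] [0.4274 0.0549 0.0935] [0.4264 0.055  0.0955]
```

View pics/w8.png

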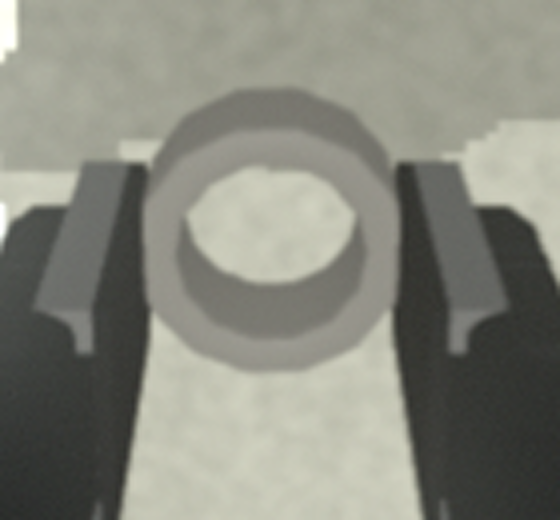

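Wrist view: the keeper is held upright with its bore centre at (277.6,262.4), matching the rings' hold. I carry it to the post.

Call:
{"op": "step_arm", "data": {"commands": [[[-0.0095,-0.035,0,0,0,0],[-0.0095,-0.045,0,0,0,0],[-0.0095,-0.045,0,0,0,0],[-0.0095,-0.045,0,0,0,0],[-0.0098,-0.0407,0,0,0,0],[0,0,0,0,0,0],[0,0,0,0,0,0],[0,0,0.01,0,0,0],[0,0,0.01,0,0,0],[0,0,0.006,0,0,0],[0,0,0.006,0,0,0],[0,0,0.005,0,0,0],[0,0,0,0,0,0],[0,0,0,0,0,0]]]}}

```text
time_s: 33.0
ee_pos: [0.475, -0.1529, 0.0483]
tcp_rot: [3.142, -0.0, -3.141]
force: [0.4, -0.1, -0.4]
width: 0.0271
gripper_force: 40.2
```

Call:
{"op": "step_arm", "data": {"commands": [[[0,0,0.001,0,0,0],[0,0,0.001,0,0,0],[0,0,0,0,0,0]]]}}

```text
time_s: 33.3
ee_pos: [0.475, -0.1531, 0.0464]
tcp_rot: [-3.142, 0.0, 3.142]
force: [0.9, 0.3, -0.2]
width: 0.027
gripper_force: 40.2
```

Call:
{"op": "step_arm", "data": {"commands": [[[0,0,0.001,0,0,0],[0,0,0.001,0,0,0],[0,0,0,0,0,0]]]}}

```text
time_s: 33.6
ee_pos: [0.475, -0.1531, 0.0443]
tcp_rot: [-3.142, 0.0, 3.142]
force: [0.0, -0.3, 0.9]
width: 0.0274
gripper_force: 40.3
```

Call:
{"op": "step_arm", "data": {"commands": [[[0,0,0.001,0,0,0],[0,0,0.001,0,0,0],[0,0,0,0,0,0]]]}}

```text
time_s: 33.9
ee_pos: [0.4752, -0.1531, 0.0439]
tcp_rot: [-3.141, 0.001, -3.142]
force: [-8.2, 2.6, 44.4]
width: 0.027
gripper_force: 44.6
```

Call:
{"op": "step_arm", "data": {"commands": [[[0,0,0,0,0,0],[0,0,0,0,0,0],[0,0,0,0,0,0],[0,0,-0.03,0,0,0],[0,0,-0.04,0,0,0],[0,0,-0.006,0,0,0],[0,0,0,0,0,0],[0,0,0,0,0,0]]], "jaw": 0.06}}

```text
time_s: 34.7
ee_pos: [0.4745, -0.1529, 0.1176]
tcp_rot: [3.141, -0.001, -3.142]
force: [-0.5, -0.7, 0.4]
width: 0.0603
gripper_force: 0.0
```

Run:
```python
from h import *
from scipy.optimize import least_squares
s=status.sense(); im,c=cam("wrist"); print(s["ee_pos"])
# the keeper hides the amber inside the stack: grey hole in amber blob
for o,k in amber(im,2000):
    if k is None: continue
    (u,v),ax,_=cv2.fitEllipse(k); b=cv2.boundingRect(k); print("grey hole",(u,v),ax,b)
    for z in (.038,.052): print(z,proj(c,[[.4737,-.152,z]])[0])
    ex=lambda z:np.ptp(proj(c,[[.4737,-.152-.015,z],[.4737,-.152+.015,z]])[:,0]); print("30mm width px at .038/.052/.06",ex(.038),ex(.052),ex(.06))
it,ct=cam("top"); T=lambda *p:(np.array(p)+.5)/4-.5+np.array([230,140])
y=-3.4*np.pi/180; X=np.array([np.cos(y),np.sin(y),0]); H=np.array([.4737,-.152,.028])+.0975*X
print("hinge",H)
P=lambda th,a,h:H+X*(-a*np.cos(th)+h*np.sin(th))+np.array([0,0,a*np.sin(th)+h*np.cos(th)])
for a,h,px in((.165,0,T(496,143)),(.165,.04,T(497,77))):
    for th in np.arange(1.3,2.0,.1): print(round(th,2),(proj(ct,[P(th,a,h)])[0]-px).round(1),end=" ")
    print()
print("hinge px err",proj(ct,[H])[0]-T(444,255))
```

```text
[ 0.47452936 -0.15285994  0.11758753]
grey hole (276.86932373046875, 209.8064727783203) (48.1776237487793, 50.312713623046875) (252, 185, 50, 51)
0.038 [277.72538232 206.24033812]
0.052 [277.74617386 212.59823461]
30mm width px at .038/.052/.06 44.719625385213874 47.472948688075405 49.20277761994643
hinge [ 0.57102838 -0.15778237  0.028     ]
1.3 [-2.1 40.4] 1.4 [-1.3 32. ] 1.5 [-0.6 23.4] 1.6 [-0.1 15. ] 1.7 [0.3 6.7] 1.8 [ 0.5 -1.3] 1.9 [ 0.6 -8.8] 
1.3 [-0.2 36.5] 1.4 [ 0.3 27.8] 1.5 [ 0.6 19.3] 1.6 [ 0.8 11.3] 1.7 [0.7 3.7] 1.8 [ 0.5 -3.2] 1.9 [ 0.2 -9.5] 
hinge px err [ 0.22767145 -0.82961332]
```

The keeper's outline (about 49 px at v=210) matches its top at z=0.052, so it is home. The lid stands at about 1.77 rad. I close the jaw and go over behind the lid.

Call:
{"op": "step_arm", "data": {"commands": [[[0,0,-0.04,0,0,0],[0,0,-0.04,0,0,0],[0,0,-0.045,0,0,0],[0,0,0,0,0,0],[-0.04,0,0,0,0,0],[-0.045,0,0,0,0,0],[-0.045,0,0,0,0,0],[-0.045,-0.004,0,0,0,0],[-0.045,-0.004,0,0,0,0],[0,0,0,0,0,0],[0,0,0.03,0,0,0],[0,0,0.03,0,0,0],[0,0,0.03,0,0,0],[0,0,0,0,0,0]]], "jaw": 0.0}}

```text
time_s: 36.2
ee_pos: [0.6914, -0.1601, 0.1476]
tcp_rot: [3.139, -0.009, 3.142]
force: [-0.4, -0.8, -0.7]
width: 0.0
gripper_force: 0.0
```

Call:
{"op": "step_arm", "data": {"commands": [[[0.012,0,0,0,0,0],[0.012,0,0,0,0,0],[0.009,0,0,0,0,0],[0.008,0,0,0,0,0],[0.008,0,0,0,0,0],[0.008,0,0,0,0,0],[0.008,0,0,0,0,0],[0,0,0,0,0,0]]]}}

```text
time_s: 37.0
ee_pos: [0.6288, -0.161, 0.1534]
tcp_rot: [3.141, -0.001, 3.141]
force: [-0.3, 0.3, 0.4]
width: 0.0002
gripper_force: 0.0
```

Call:
{"op": "step_arm", "data": {"commands": [[[0.008,0,0,0,0,0],[0.008,0,0,0,0,0],[0.008,0,0,0,0,0],[0.008,0,-0.002,0,0,0],[0.008,0,-0.002,0,0,0],[0.008,0,-0.002,0,0,0]]]}}

```text
time_s: 37.6
ee_pos: [0.5811, -0.161, 0.1592]
tcp_rot: [3.141, -0.001, 3.142]
force: [1.9, 0.2, 0.4]
width: -0.0004
gripper_force: 0.5
```

Run:
```python
from h import *
ref=cv2.imread("pics/top0.png"); it,ct=cam("top"); d=cv2.absdiff(it[:,:,::-1],ref).max(2)
print("changed px in lid area", (d[150:205,300:400]>25).sum()); print(status.sense()["force"])
isc,cs=cam("scene"); r0=cv2.imread("pics/scene0.png"); print("scene lid area",(cv2.absdiff(isc[:,:,::-1],r0).max(2)[130:225,170:250]>25).sum())
```

```text
changed px in lid area 4063
[-0.76114691 -0.91208514  0.42187014]
scene lid area 3314
```

Call:
{"op": "step_arm", "data": {"commands": [[[0.0095,0.0005,-0.001,0,0,0],[0.0095,0.0005,-0.001,0,0,0],[0.0095,0.0005,-0.001,0,0,0],[0.0095,0.0005,-0.001,0,0,0],[0.01,0.0005,0.0023,0,0,0],[0.01,0.0005,0.0023,0,0,0],[0.01,0.0005,0.0023,0,0,0],[0.008,0.0005,0.0053,0,0,0],[0.008,0.0005,0.0053,0,0,0],[0.008,0.0005,0.0053,0,0,0],[0.0067,0.0005,0.007,0,0,0],[0.0067,0.0005,0.007,0,0,0],[0.0067,0.0005,0.007,0,0,0]]]}}

```text
time_s: 39.0
ee_pos: [0.4693, -0.1545, 0.1188]
tcp_rot: [3.142, -0.0, -3.142]
force: [0.6, -0.1, 0.5]
width: 0.0001
gripper_force: 0.2
```

Call:
{"op": "step_arm", "data": {"commands": [[[0.0053,0.0005,0.008,0,0,0],[0.0053,0.0005,0.008,0,0,0],[0.0053,0.0005,0.008,0,0,0],[0.0027,0,0.006,0,0,0],[0.0027,0,0.006,0,0,0],[0.0027,0,0.005,0,0,0],[0,0,0,0,0,0]]]}}

```text
time_s: 39.7
ee_pos: [0.4453, -0.1529, 0.0779]
tcp_rot: [3.141, -0.001, 3.142]
force: [0.0, -0.3, 0.1]
width: -0.0
gripper_force: 0.0
```

Now press down in small steps at the front.

Call:
{"op": "step_arm", "data": {"commands": [[[0,0,0.002,0,0,0],[0,0,0.002,0,0,0],[0,0,0.001,0,0,0],[0,0,0.001,0,0,0],[0,0,0,0,0,0]]]}}

```text
time_s: 40.2
ee_pos: [0.4453, -0.153, 0.0728]
tcp_rot: [3.142, -0.001, -3.141]
force: [-7.1, -2.0, 10.1]
width: 0.0003
gripper_force: 5.0
```

Call:
{"op": "step_arm", "data": {"commands": [[[0,0,0.001,0,0,0],[0,0,0.001,0,0,0],[0,0,0,0,0,0]]]}}

```text
time_s: 40.5
ee_pos: [0.4457, -0.153, 0.0706]
tcp_rot: [3.142, -0.0, -3.142]
force: [0.6, 0.7, 0.8]
width: -0.0001
gripper_force: 0.2
```

Call:
{"op": "step_arm", "data": {"commands": [[[0,0,0.001,0,0,0],[0,0,0.001,0,0,0],[0,0,0.001,0,0,0],[0,0,0,0,0,0]]]}}

```text
time_s: 40.9
ee_pos: [0.4462, -0.1532, 0.0678]
tcp_rot: [-3.141, 0.001, -3.142]
force: [-2.1, 0.2, 11.6]
width: -0.0002
gripper_force: 6.3
```

It snapped: force fell to under 1 N, then came back at z=0.068, the shut height. One firmer press to confirm the hard stop.

Call:
{"op": "step_arm", "data": {"commands": [[[0,0,0.001,0,0,0],[0,0,0.001,0,0,0],[0,0,0,0,0,0],[0,0,0,0,0,0]]]}}

```text
time_s: 41.3
ee_pos: [0.4462, -0.1532, 0.0671]
tcp_rot: [-3.141, 0.001, -3.141]
force: [-11.4, 2.7, 51.5]
width: 0.0001
gripper_force: 25.7
```

Call:
{"op": "step_arm", "data": {"commands": [[[0,0,-0.02,0,0,0],[0,0,-0.04,0,0,0],[0,0,-0.05,0,0,0],[0,0.045,-0.02,0,0,0],[0,0.05,0,0,0,0],[0,0.05,0,0,0,0],[0,0.05,0,0,0,0],[0,0.05,0,0,0,0],[0,0.05,0,0,0,0],[0,0,0,0,0,0],[0,0,0,0,0,0]]]}}

```text
time_s: 42.4
ee_pos: [0.4457, 0.1432, 0.1954]
tcp_rot: [-3.141, 0.0, -3.138]
force: [0.6, -0.8, -0.9]
width: -0.0002
gripper_force: 0.0
```

Run:
```python
from h import *
it,ct=cam("top"); isc,cs=cam("scene")
y=-3.4*np.pi/180; X=np.array([np.cos(y),np.sin(y),0]); Y=np.array([-X[1],X[0],0]); H=np.array([.4737,-.152,.028])+.0975*X
# amber of the stack seen through the shut lid, and lumps unmoved
for n,im,c in(("top",it,ct),("scene",isc,cs)):
    print(n,proj(c,[H-.165*X+[0,0,.04]]).round(1).tolist(), [(o.mean(0).round(),cv2.contourArea(o)) for o,k in amber(im,30) if 120<o.mean(0)[0]<420 and 110<o.mean(0)[1]<400])
# measure the lid's front top edge in the scene view: profile along the front's vertical midline
g=cv2.cvtColor(isc,cv2.COLOR_RGB2GRAY).astype(int)
for th in (0,.02,.06):
    print(th,[proj(cs,[H+X*(-.165*np.cos(th)+.04*np.sin(th))+s*Y+[0,0,.165*np.sin(th)+.04*np.cos(th)]])[0].round(1).tolist() for s in(-.08,0,.08)])
hsv=cv2.cvtColor(isc,cv2.COLOR_RGB2HSV); print("sat stack", hsv[150:200,235:300,1].max())
cv2.imwrite("pics/s_end.png",isc[:,:,::-1])
u,v=proj(cs,[H-.165*X+.04*Y+[0,0,.04]])[0]; print(u,v,g[int(v)-10:int(v)+12,int(round(u))])
```

```text
top [[338.7, 274.8]] [(array([135., 180.]), 103.0)]
scene [[290.9, 159.2]] [(array([210., 396.]), 548.5), (array([143., 328.]), 223.5), (array([127., 312.]), 126.5), (array([167., 316.]), 503.5), (array([388., 270.]), 83.0)]
0 [[271.5, 141.9], [290.9, 159.2], [311.9, 178.0]]
0.02 [[271.2, 141.0], [290.7, 158.3], [311.6, 177.0]]
0.06 [[270.5, 139.1], [290.0, 156.4], [311.1, 175.2]]
sat stack 26
301.2177496344936 168.42725885956813 [161 161 159 162 160 163 159 160 158 153 155 159 152 139 131 132 131 131
 133 131 131 131]
```

```bash
python3 -c "
from rig import r
print(r.hand_in())"
```

```text
the job is handed in; nothing more can be done
None
```

I threaded rings 68, 62, 56 and 38 onto the post with the keeper on top, snapped the lid shut past its catch, and handed the job in; the hand-in gave no verdict, and the final images did not show the stack through the closed lid.

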